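# Load the ratchet hold-down

## Robot

A 6-joint arm with a two-finger parallel gripper is mounted at the origin on a cart in front of the work surface, level with it; the furniture and walls round the work are solid. World frame = base frame: x ahead of the robot, y to its left, z up, the work surface at z = 0. Lengths are in m, angles in degrees, forces in N, time in s.
With the tool pointing down it reaches from about 0.25 to 0.725 m from the base axis. Payload 9.7 kg.
Tool frame: the origin (TCP) lies midway between the tips of the shut fingers; the grasp point (between the pads) lies bot.grasp_offset behind it (bot.grasp_offset is the distance from the TCP to the grasp point, in m); x points along the fingers, y is the direction in which the jaws open and shut, and the axes are right-handed (so a half turn about x gives the same grasp; the last joint's range is limited). The gripper opens to 85 mm and grips with 20 to 120 N. Pads are 22 mm wide; open, the fingers measure 114 mm over their backs; the gripper's body (76 mm by 85 mm) begins 54 mm behind the grasp point. The pads swing forward as they close: fully open they stand 13 mm farther back than shut.
Start: joints at [72.651, 4.979, 10.078, 95.1, 0, 90], TCP at [0.164, 0.525, 0.231] pointing down, gripper open.
Joint ranges: [-179.16, 179.16], [-48.56, 103.87], [-65.8, 70.77], [-126.05, 130.52], [-82.76, 87.17], [-180, 180]. Speed limits (degrees/s): [127.2, 127.2, 147.25, 180, 180, 180].

## Interface

Orientations are given as [roll, pitch, yaw] about the fixed x, y, z axes, in that order (R = Rz(yaw) Ry(pitch) Rx(roll)).
In Python, from workcell import status, camera, bot gives the robot as it stands.
- The arm moves only by the shell command python3 -m jog 'ROWS' [OPENING] [FORCE]. ROWS is text: rows parted by semicolons, each of 4 numbers parted by spaces: the shift along the tool's x, y, z in mm, then the turn about the tool's x in degrees. A call has exactly 8 rows; each row is the pose to reach, as a shift and turn from the pose commanded when the call began, along the tool's axes at that moment; what a row does not reach only later rows make up. A row lasts 1/8 s, in which the tool goes at most 62.5 mm and 10.7 degrees, less where a joint would pass 70% of its speed; a pose out of reach is approached as far as the arm can. A call with a gripper value outside its range is refused whole. OPENING is the opening, from 0 (shut) to 1 (fully open), set as the call begins (- or left out, the last holds). The fingers move at their own pace and stop on an object; FORCE is the grip in N (left out, the last holds). Time passes only in rows, so rows that repeat a pose let the fingers close, or fill a call up. It gives the time, the measured TCP pose, the force and the opening at its end, in the units of the state.
- status.get_obs(): the state, without advancing time (a new reading comes with each control period).
- camera(name): name is "scene" or "side" or "wrist"; returns a dict with "color" (400x640x3 uint8, red, green, blue), "vfov" (degrees; the focal length in pixels is half the picture's height over the tangent of half this angle, whatever the lens; pixels are square), "cx", "cy" (the principal point, pixels), "rvec" (rotation vector, rad) and "tvec" (3), from world to camera coordinates, as OpenCV has them. Camera axes: x right, y down, z forward; pixel columns grow to the right and rows downward; lengths in m; the calibration is good to about 2 mm. A picture is of the moment at which its call begins. There is no depth.
- bot.job_done(): hands the job in, once; it reports no verdict.
The state is a dict: "time": time; "q": joint angles; "qd": joint speeds; "joint_efforts": joint torques, N m; "ee_pos": TCP position; "tcp_rot": TCP orientation; "wrist_force": force on the tool from outside, world axes, zero at the start; "torque": the same for the moment, N m; "opening": finger opening in m.
Only numpy, scipy, OpenCV 4.12 (cv2) and the standard library are available. Lean on these libraries where they do the work, as an engineer would, in place of code of your own. Each camera call takes 0.05 s, during which the arm holds its last target. There are 200 camera calls.

## Task

Pull the ratchet hold-down's rail up by its handle, tooth by tooth past the pawl, until you feel it come softly against the stop hidden in the post, without straining the stop, then let go so that the pawl holds it. Lay the rosewood bridge blank lengthwise on the base board under the raised presser, pointing straight in and centred, with its far end home against the two backstop pins. Then press the pawl's tail down, without forcing it, until the presser has sunk onto the blank, let go, and leave the other things where they are.

Things in the scene. Friction and masses are not known exactly. Their poses are not given: they have to be found in the camera images.
- stand: Ratchet hold-down, fixed to the bench: pale wood board 190 x 120 x 16 mm carrying post, toothed rail, presser, pawl. x runs from the board's front edge (robot side) to the post, z up; origin at its underside on the middle line, 85 mm behind the front edge, 60 mm before the rail's axis. Two steel backstop pins, 6 mm thick, 12 mm high, at y = +-16 mm, front faces at x = +28 mm.
- post: Hollow wooden post and guide block behind the rail (frame as stand), top 186 mm above the bench. Hidden in it is the rail's height stop, a sprung buffer set by hand: the rail meets it somewhere 42 to 62 mm above its lowest position. It gives 1 mm for each 3 N; over 15 N on it strains it.
- rail: Upright steel rail, saw teeth of 10 mm pitch; handle on top, presser at its foot. Origin on its axis at the board's underside when right down (so at the start); axes as stand. Slides up and down only. Weighs 4 to 5 N, damped 90 N per m/s: slow lifting takes 5 to 11 N before the stop; freed, it sinks at about 40 mm/s. The pawl holds it 8, 18, 28, 38, 48 or 58 mm up; it sinks to the next below.
- handle (a point): Centre of the rail's dark wooden handle bar: 56 mm along the stand's x, 12 mm across (y), 18 mm high; its underside is 20 mm above the guide block when the rail is down. Pinch it across y from above. Axes as stand.
- pad (a point): Centre of the underside of the presser pad (30 mm along x, 36 mm across y, 8 mm thick); touches the board when the rail is down. The arm and pad reach up to 22 mm above this point. Axes as stand.
- pawl: Sprung steel pawl at the -y side of the rail (stand frame); origin on its pivot, 115 mm above the bench; it turns about the stand's x. Its nose catches under the rail's teeth and it swings back in by its spring.
- tail (a point): Middle of the top of the pawl's tail, a black pad 20 (x) by 24 (y) mm, 95 mm to the stand's -y side of the rail, about 125 mm above the bench. 1 to 8 N press it down; the nose is clear of the teeth 15 mm down, a hard stop comes 30 mm down. Let go early it catches the next tooth, so hold it down about 2 s until the presser has landed. Over 20 N forces it.
- backstop (a point): Point on the board's top (16 mm above the bench) midway between the two pins, in the plane of their front faces; axes as stand. The blank's far end belongs against this plane.
- bridge_blank: Loose dark rosewood bridge blank, 172 mm long (own y), 46 wide (own x), 10 thick, 55 g, flat on the bench to the right of the stand. Origin: centre of its underside. Grip it across its width. When home its centre is 86 mm in front of the backstop plane and it overhangs the board's front edge by 59 mm.
- tape_roll: Loose roll of masking tape, 105 mm across, 19 mm high; one of the other things. Origin: centre of underside.
- cork_block: Loose cork sanding block, 108 x 121 x 32 mm; one of the other things. Origin: centre of underside.
- flat_brush: Flat glue brush, 197 mm long; one of the other things. Origin: centre of underside.

How it is judged:
By the outcome, as a careful person would: the job done as asked, in the order asked, and still so for the second after the job is handed in, with the robot touching nothing.
It also fails if it takes over 70 s, if anything falls off the work surface, if the arm or the gripper's body presses on something with over 40 N, if the wrist force passes 120 N, or if a joint passes its speed limit or range.

## Working session

There is one attempt and no reset: what is moved stays moved. The work goes in short steps, Python scripts to look and compute and a shell command to move; the robot and the scene stay as the last step left them, time stands still between calls to the robot, and variables do not carry over. Pictures are saved under pics/ and viewed, about 8 in all and at most 12, crops included, and the job is handed in when it is done.

```bash
mkdir -p pics; ls
cat > h.py <<'E'
import numpy as np, cv2
from workcell import status, camera, bot
from scipy.spatial.transform import Rotation as R
def snap(n,f=None):
    c=camera(n)
    if f: cv2.imwrite('pics/'+f,c['color'][:,:,::-1])
    return c
def cam(c):
    f=200/np.tan(np.radians(c['vfov'])/2); M=R.from_rotvec(np.ravel(c['rvec'])).as_matrix(); return f,M,np.ravel(c['tvec'])
def ray(c,u,v):
    f,M,t=cam(c); d=M.T@np.array([(u-c['cx'])/f,(v-c['cy'])/f,1]); return -M.T@t,d
def onz(c,u,v,z):
    o,d=ray(c,u,v); return o+d*(z-o[2])/d[2]
def proj(c,p):
    f,M,t=cam(c); q=M@np.asarray(p)+t; return np.array([c['cx']+f*q[0]/q[2],c['cy']+f*q[1]/q[2]])
def st():
    s=status.get_obs(); print({k:np.round(s[k],4).tolist() for k in('time','q','ee_pos','tcp_rot','wrist_force','opening')}); return s
E
python3 - <<'E'
from h import *
import pickle
d={n:snap(n,n+'0.png') for n in('scene','side','wrist')}
pickle.dump(d,open('d0.pkl','wb')); st(); print(bot.grasp_offset)
for n in d: print(n,d[n]['vfov'],-cam(d[n])[1].T@cam(d[n])[2], d[n]['cx'],d[n]['cy'])
E
```

```text
pics
{'time': 0.15, 'q': [72.6524, 5.0014, 10.0446, 95.0997, -0.0007, 90.0024], 'ee_pos': [0.1639, 0.5248, 0.2308], 'tcp_rot': [-89.2871, 89.9434, -106.6371], 'wrist_force': [0.1096, 0.092, 0.8578], 'opening': 0.0854}
0.0187
scene 51.63990671411688 [ 0.01082026 -0.43160947  0.87912198] 324.5731988344139 194.24805374205442
side 56.907477055843756 [0.36745547 0.71357257 0.6685043 ] 315.572914411206 206.4652741341586
wrist 65.58012984322546 [0.09201572 0.54812377 0.37401307] 320.69838909710387 203.9006554334914
```

View pics/scene0.png

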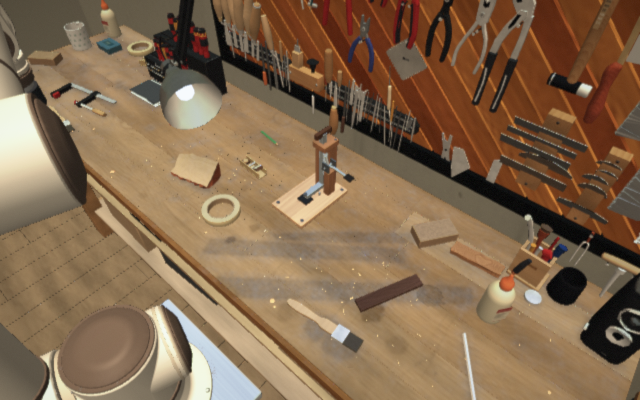

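View pics/side0.png

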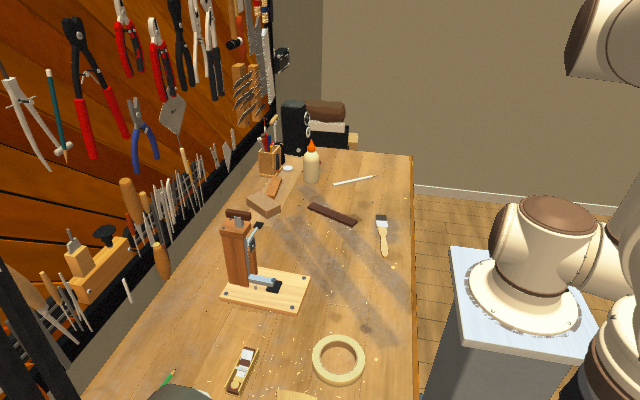

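Scene: stand around (312,190), blank (388,292), tape (220,210), brush (325,325). Side: stand around (265,270), blank (333,214). I'll enlarge crops for the corners.

Run:
```python
from h import *
import pickle
d=pickle.load(open('d0.pkl','rb'))
a=d['scene']['color'][120:230,265:365,::-1]; b=d['side']['color'][200:320,210:320,::-1]
A=cv2.resize(a,(400,440),interpolation=cv2.INTER_CUBIC); B=cv2.resize(b,(400,436),interpolation=cv2.INTER_CUBIC)
B=cv2.copyMakeBorder(B,0,4,0,0,0)
cv2.imwrite('pics/c1.png',np.hstack([A,B]))
for n,(u,v) in {'scene':(388,292),'side':(333,214)}.items():
    c=d[n]; im=c['color'].astype(int)
    ref=im[v-1:v+2,u-1:u+2].mean((0,1)); print(n,ref)
    m=(np.abs(im-ref).max(2)<28).astype(np.uint8)
    k,l,s,ce=cv2.connectedComponentsWithStats(m); i=l[v,u]; print(s[i])
    pts=np.argwhere(l==i)[:,::-1]
    W=np.array([onz(c,p[0],p[1],.01)[:2] for p in pts]).astype(np.float32)*1000
    print(cv2.minAreaRect(W))
```

```text
scene [84.22222222 59.66666667 49.33333333]
[355 274  68  39 954]
((500.26910400390625, -227.73117065429688), (35.92855453491211, 171.3207550048828), 65.40805053710938)
side [101.77777778  68.22222222  50.44444444]
[307 202  51  26 371]
((502.1152648925781, -219.09982299804688), (44.735015869140625, 174.45535278320312), 65.1807861328125)
```

View pics/c1.png

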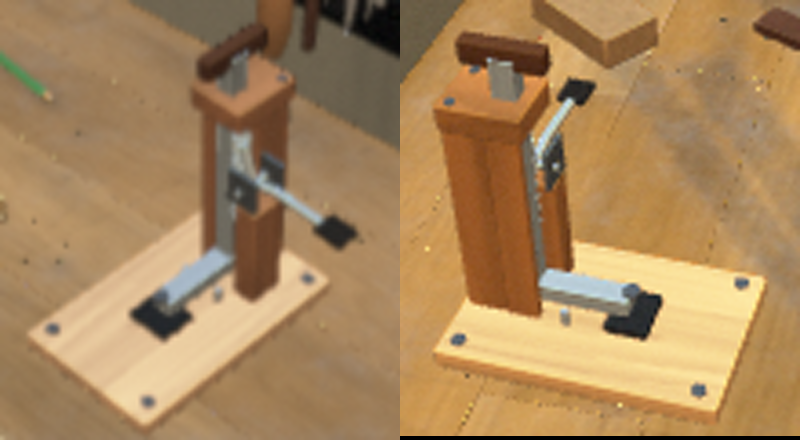

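Run:
```python
from h import *
import pickle
d=pickle.load(open('d0.pkl','rb'))
def f(n,L):
    for u,v in L: print(n,u,v,np.round(onz(d[n],u,v,.016)*1000,1)[:2])
f('scene',[(272,203.2),(301.2,224.3),(347,190)])
f('side',[(219,297.2),(296.6,313),(311.2,276.5)])
# screws
f('scene',[(265+53/4,120+328/4),(265+148/4,120+401/4),(265+308/4,120+279/4)])
f('side',[(210+58/3.636,200+340/3.636),(210+299/3.636,200+390/3.636),(210+341/3.636,200+283/3.636)])
# handle ends by triangulating centre
def tri(a,b):
    o1,d1=ray(d['scene'],*a);o2,d2=ray(d['side'],*b)
    s=np.linalg.lstsq(np.c_[d1,-d2],o2-o1,rcond=None)[0]; p,q=o1+s[0]*d1,o2+s[1]*d2
    print(np.round((p+q)*500,1),np.linalg.norm(p-q)*1000)
tri((265+232/4,120+52/4),(210+103/3.636,200+50/3.636))
tri((265+335/4,120+231/4),(210+176/3.636,200+93/3.636))
```

```text
scene 272 203.2 [512.9 179.9]
scene 301.2 224.3 [511.2  66.3]
scene 347 190 [693.   54.1]
side 219 297.2 [698.2 177. ]
side 296.6 313 [511.7 183.6]
side 311.2 276.5 [504.  66.]
scene 278.25 202.0 [527.7 170. ]
scene 302.0 220.25 [523.   74.3]
scene 342.0 189.75 [684.2  65.6]
side 225.95159515951596 293.5093509350935 [687.1 162.9]
side 292.23322332233226 307.26072607260727 [525.3 170. ]
side 303.78437843784377 277.83278327832784 [520.9  74.4]
[653.2 114.8 216. ] 0.021034369564109798
[649.2  21.1 117.8] 2.4167136180833584
```

```bash
cat >> h.py <<'E'
YAW=-2.6; SO=np.array([510,124])/1000+.085*np.array([np.cos(np.radians(YAW)),np.sin(np.radians(YAW))])
def S(x,y,z=0):
    a=np.radians(YAW); return np.array([SO[0]+x*np.cos(a)-y*np.sin(a),SO[1]+x*np.sin(a)+y*np.cos(a),z])
def go(p,jawdeg=None):
    """tool-frame shift mm and turn deg to reach TCP p with the jaw axis (mod 180) at jawdeg"""
    s=status.get_obs(); M=R.from_euler('xyz',s['tcp_rot'],degrees=True).as_matrix()
    sh=M.T@(np.asarray(p)-s['ee_pos'])*1000; out=[np.round(sh,1).tolist()]
    cur=np.degrees(np.arctan2(M[1,1],M[0,1])); out.append('jaw %.1f'%cur)
    if jawdeg is not None: out.append('turn %.1f'%(((cur-jawdeg)+90)%180-90))  # tool x is down: + turn = clockwise
    print(out,'time %.2f'%s['time'],'F',np.round(s['wrist_force'],1),'open %.4f'%s['opening'],'pos',np.round(s['ee_pos'],4))
    return M
E
python3 - <<'E'
from h import *
import pickle
d=pickle.load(open('d0.pkl','rb'))
M=go(S(.060,0,.199),YAW+90); print(np.round(M,3)); print(S(.06,0),S(.06,-.095),S(.028,0)); 
go(S(.060,0,.270),YAW+90)
for n,u,v in(('scene',190,95),('side',180,390)):
    o,r=ray(d[n],u,v); 
    for z in(.1,.2,.3,.4,.5): print(n,np.round(o+r*(z-o[2])/r[2],3))
E
```

```text
[[32.0, -242.4, 590.1], 'jaw 72.7', 'turn -14.7'] time 0.15 F [0.1 0.1 0.9] open 0.0854 pos [0.1639 0.5248 0.2308]
[[-0.     0.298  0.955]
 [-0.001  0.955 -0.298]
 [-1.    -0.001  0.   ]]
[0.65485073 0.11742237 0.        ] [0.65054125 0.02252016 0.        ] [0.62288367 0.11887398 0.        ]
[[-39.0, -242.5, 590.1], 'jaw 72.7', 'turn -14.7'] time 0.15 F [0.1 0.1 0.9] open 0.0854 pos [0.1639 0.5248 0.2308]
scene [0.624 0.673 0.1  ]
scene [0.545 0.531 0.2  ]
scene [0.466 0.39  0.3  ]
scene [0.388 0.248 0.4  ]
scene [0.309 0.106 0.5  ]
side [0.636 0.439 0.1  ]
side [0.589 0.487 0.2  ]
side [0.542 0.536 0.3  ]
side [0.494 0.584 0.4  ]
side [0.447 0.632 0.5  ]
```

```bash
python3 -m jog '-5 -45 45 0; -15 -90 90 -2; -25 -140 140 -4; -35 -180 190 -6; -39 -213 240 -8; -39 -220 290 -10; -39 -225 340 -12; -39 -230 390 -14.7' 0.6 40; python3 -m jog '0 -2 50 0; 0 -4 100 0; 0 -7 140 0; 0 -9 165 0; 0 -9 165 0; 0 -9 165 0; 0 -9 165 0; 0 -9 165 0'
python3 - <<'E'
from h import *
go(S(.060,0,.270),YAW+90)
import pickle; w=snap('wrist','w1.png'); pickle.dump(w,open('w1.pkl','wb'))
E
```

```text
time: 1.15
ee_pos: [0.4691, 0.1879, 0.2703]
tcp_rot: [53.0, 90.0, 50.4]
wrist_force: [0.1, 1.0, 0.1]
opening: 0.0513
time: 2.15
ee_pos: [0.6315, 0.1727, 0.271]
tcp_rot: [18.0, 90.0, 15.3]
wrist_force: [0.2, 0.0, 0.5]
opening: 0.0512
[[1.0, -54.2, 25.9], 'jaw 87.4', 'turn -0.0'] time 2.15 F [0.2 0.  0.5] open 0.0512 pos [0.6315 0.1727 0.271 ]
```

View pics/w1.png

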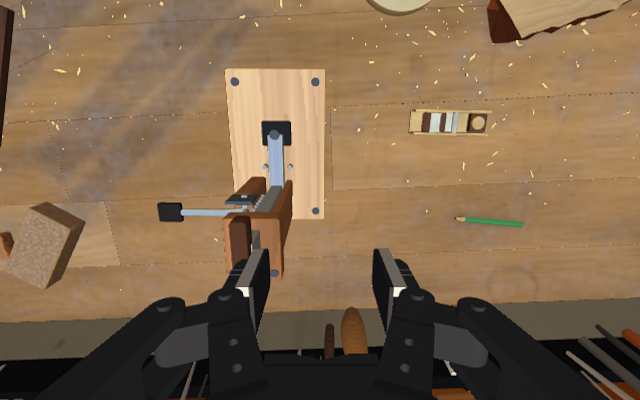

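Wrist view: board front edge from (225,69) to (324,69), screws at (235,82), (315,82) and (316,211), handle near (238,245).

Run:
```python
from h import *
import pickle
c=pickle.load(open('w1.pkl','rb'))
for u,v in [(225,69),(325,69),(235,82),(315,82),(316,211),(262,134),(291,134)]: print(u,v,np.round(onz(c,u,v,.016)*1000,1)[:2])
for u,v in [(238,218),(239,262),(229,240),(250,240)]: print(u,v,np.round(onz(c,u,v,.224)*1000,1)[:2])
print(proj(c,S(.06,0,.224)),[proj(c,S(.06+a,b,.224)).round() for a in(-.028,.028) for b in(-.006,.006)], [proj(c,S(-.085,y,.016)).round(1) for y in(-.06,.06)])
print(cv2.resize(c['color'][205:285,215:265],None,fx=1,fy=1)[35,:, :].tolist()[::3])
```

```text
225 69 [506.3  65.4]
325 69 [511.7 183.7]
235 82 [521.2  75.4]
315 82 [525.5 171.1]
316 211 [688.2 164.2]
262 134 [583.4 101.6]
291 134 [585. 138.]
238 218 [621.7 120. ]
239 262 [653.4 116.8]
229 240 [636.9 112.1]
250 240 [637.5 126.1]
[240.22938653 263.88855968] [array([228., 225.]), array([246., 225.]), array([235., 299.]), array([252., 299.])] [array([224. ,  69.9]), array([325.2,  69.9])]
[[198, 171, 110], [171, 138, 100], [165, 129, 93], [167, 112, 67], [189, 130, 89], [115, 76, 50], [92, 59, 44], [90, 58, 43], [89, 57, 43], [90, 58, 42], [93, 61, 39], [46, 26, 17], [35, 17, 8], [83, 79, 73], [75, 72, 65], [133, 98, 72], [161, 111, 76]]
```

```bash
python3 -m jog '0 -25 12 0; 1 -54 26 0; 1 -54 26 0; 25 -54 26 0; 50 -54 26 0; 72 -54 26 0; 72 -54 26 0; 72 -54 26 0' 0.5 60; python3 -m jog '0 0 0 0; 0 0 0 0; 0 0 0 0; 0 0 0 0; 0 0 0 0; 0 0 0 0; 0 0 0 0; 0 0 0 0' 0 60;  python3 - <<'E'
from h import *
go(S(.060,0,.199),YAW+90)
E
```

```text
time: 3.2
ee_pos: [0.6556, 0.1179, 0.1996]
tcp_rot: [16.9, 89.9, 14.3]
wrist_force: [-0.2, -0.9, -0.3]
opening: 0.0428
time: 4.2
ee_pos: [0.6558, 0.1164, 0.1997]
tcp_rot: [-35.0, 89.9, -37.7]
wrist_force: [-1.3, -5.0, 4.3]
opening: 0.0119
[[0.7, 1.0, -1.0], 'jaw 87.3', 'turn -0.1'] time 4.20 F [-1.3 -5.   4.3] open 0.0119 pos [0.6558 0.1164 0.1997]
```

```bash
python3 -m jog '-2 -1 0 0; -4 -1.5 0 0; -7 -1.5 0 0; -10 -1.5 0 0; -13 -1.5 0 0; -16 -1.5 0 0; -18 -1.5 0 0; -20 -1.5 0 0'; python3 -m jog '-3 0 0 0; -6 0 0 0; -9 0 0 0; -12 0 0 0; -15 0 0 0; -18 0 0 0; -19 0 0 0; -20 0 0 0'
```

```text
time: 5.2
ee_pos: [0.6557, 0.1163, 0.2181]
tcp_rot: [85.0, 90.0, 82.4]
wrist_force: [3.9, 1.7, -6.1]
opening: 0.0121
time: 6.2
ee_pos: [0.6558, 0.1162, 0.2384]
tcp_rot: [47.5, 90.0, 44.9]
wrist_force: [4.4, 2.4, -5.3]
opening: 0.0122
```

```bash
python3 -m jog '-0.5 0 0 0; -1 0 0 0; -1.5 0 0 0; -2 0 0 0; -2 0 0 0; -2 0 0 0; -2 0 0 0; -2 0 0 0'
```

```text
time: 7.2
ee_pos: [0.6557, 0.1163, 0.2404]
tcp_rot: [46.8, 90.0, 44.1]
wrist_force: [4.8, 1.9, -5.7]
opening: 0.0125
```

```bash
python3 -m jog '-0.5 0 0 0; -1 0 0 0; -1.5 0 0 0; -2 0 0 0; -2 0 0 0; -2 0 0 0; -2 0 0 0; -2 0 0 0'
```

```text
time: 8.2
ee_pos: [0.6557, 0.1162, 0.2423]
tcp_rot: [54.5, 90.0, 51.8]
wrist_force: [4.6, 2.5, -6.1]
opening: 0.0123
```

```bash
python3 -m jog '-0.5 0 0 0; -1 0 0 0; -1.5 0 0 0; -2 0 0 0; -2 0 0 0; -2 0 0 0; -2 0 0 0; -2 0 0 0'
```

```text
time: 9.2
ee_pos: [0.6557, 0.1162, 0.2443]
tcp_rot: [54.8, 90.0, 52.2]
wrist_force: [5.7, 3.5, -6.9]
opening: 0.0119
```

```bash
python3 -m jog '-0.5 0 0 0; -1 0 0 0; -1.5 0 0 0; -2 0 0 0; -2 0 0 0; -2 0 0 0; -2 0 0 0; -2 0 0 0'
```

```text
time: 10.2
ee_pos: [0.6557, 0.1163, 0.2462]
tcp_rot: [55.5, 90.0, 52.9]
wrist_force: [5.0, 2.1, -6.5]
opening: 0.012
```

```bash
python3 -m jog '-0.5 0 0 0; -1 0 0 0; -1.5 0 0 0; -2 0 0 0; -2 0 0 0; -2 0 0 0; -2 0 0 0; -2 0 0 0'
```

```text
time: 11.2
ee_pos: [0.6558, 0.1162, 0.2487]
tcp_rot: [34.9, 89.9, 32.3]
wrist_force: [4.2, 2.8, -4.7]
opening: 0.0119
```

```bash
python3 -m jog '-0.5 0 0 0; -1 0 0 0; -1.5 0 0 0; -2 0 0 0; -2 0 0 0; -2 0 0 0; -2 0 0 0; -2 0 0 0'
```

```text
time: 12.2
ee_pos: [0.6557, 0.1163, 0.2502]
tcp_rot: [63.0, 90.0, 60.4]
wrist_force: [4.3, 2.8, -7.6]
opening: 0.0123
```

```bash
python3 -m jog '-0.3 0 0 0; -0.6 0 0 0; -0.9 0 0 0; -1.2 0 0 0; -1.5 0 0 0; -1.5 0 0 0; -1.5 0 0 0; -1.5 0 0 0'
```

```text
time: 13.2
ee_pos: [0.6557, 0.1162, 0.2511]
tcp_rot: [140.7, 90.0, 138.1]
wrist_force: [5.2, 2.5, -9.5]
opening: 0.012
```

```bash
python3 -m jog '-0.3 0 0 0; -0.6 0 0 0; -0.9 0 0 0; -1 0 0 0; -1 0 0 0; -1 0 0 0; -1 0 0 0; -1 0 0 0'
```

```text
time: 14.2
ee_pos: [0.6557, 0.1162, 0.2517]
tcp_rot: [168.3, 89.9, 165.6]
wrist_force: [4.7, 3.0, -11.2]
opening: 0.0122
```

Stop felt: the force climbs about 3 N/mm to 11 N in total, roughly 5 N on the stop. I'll ease down onto the pawl, release and retreat upward.

```bash
python3 -m jog '0.5 0 0 0; 1 0 0 0; 1.5 0 0 0; 2 0 0 0; 2.5 0 0 0; 3 0 0 0; 3.5 0 0 0; 3.5 0 0 0'; python3 -m jog '0 0 0 0; 0 0 0 0; 0 0 0 0; -20 0 -5 0; -50 0 -25 0; -70 0 -50 0; -70 0 -110 0; -70 0 -165 0' 0.55
python3 - <<'E'
from h import *
go(S(.060,0,.199),YAW+90)
import pickle; w=snap('wrist','w2.png'); s=snap('scene'); d=snap('side'); pickle.dump((w,s,d),open('w2.pkl','wb'))
A=cv2.resize(s['color'][100:240,265:405,::-1],(400,400)); B=cv2.resize(d['color'][180:320,200:340,::-1],(400,400))
cv2.imwrite('pics/c2.png',np.hstack([A,B]))
E
```

```text
time: 15.2
ee_pos: [0.6558, 0.1162, 0.2497]
tcp_rot: [32.3, 89.9, 29.7]
wrist_force: [5.0, 2.6, -4.4]
opening: 0.0121
time: 16.2
ee_pos: [0.489, 0.1234, 0.3194]
tcp_rot: [21.7, 90.0, 19.0]
wrist_force: [-0.8, 0.5, 1.6]
opening: 0.0469
[[120.4, 1.7, 165.9], 'jaw 87.3', 'turn -0.1'] time 16.20 F [-0.8  0.5  1.6] open 0.0469 pos [0.489  0.1234 0.3194]
```

View pics/c2.png

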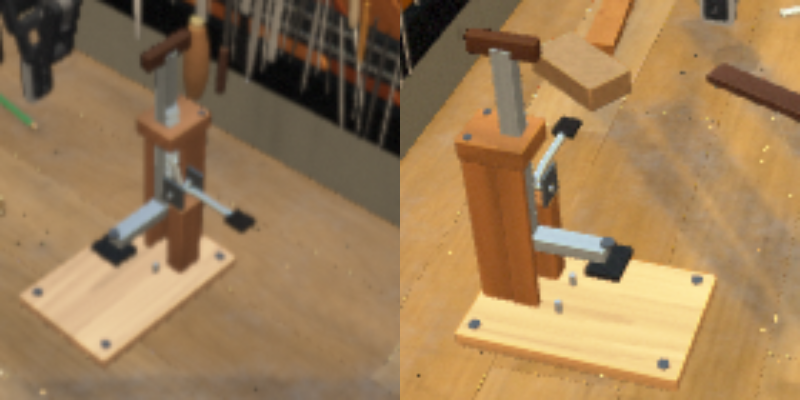

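```bash
python3 -m jog '0 -50 -2 0; 0 -105 -3 4; 10 -160 -4 8; 40 -215 -5 12; 80 -270 -6 16; 120 -315 -8 20; 160 -330 -8 22; 170 -330 -8 22' 0.8 40; python3 -m jog '0 0 0 0; 0 0 0 0; 0 0 0 0; 0 0 0 0; 0 0 0 0; 0 0 0 0; 0 0 0 0; 0 0 0 0'
cat > bl.py <<'E'
from h import *
c=snap('wrist','w3.png'); go([.465,-.206,.0],65.3)
u,v=map(int,proj(c,[.49,-.217,.01])); im=c['color'].astype(int); print(u,v,im[v,u])
ref=np.median(im[v-3:v+4,u-3:u+4].reshape(-1,3),0)
m=(np.abs(im-ref).max(2)<30).astype(np.uint8); m=cv2.morphologyEx(m,cv2.MORPH_CLOSE,np.ones((5,5)))
k,l,s,_=cv2.connectedComponentsWithStats(m); i=l[v,u]; print(s[i])
W=np.array([onz(c,p[1],p[0],.01)[:2] for p in np.argwhere(l==i)]).astype(np.float32)*1000
print(cv2.minAreaRect(W)); vis=c['color'][:,:,::-1].copy(); vis[l==i]=(0,255,0); cv2.imwrite('pics/w3m.png',vis)
E
python3 bl.py
```

```text
time: 17.35
ee_pos: [0.4666, -0.2069, 0.1464]
tcp_rot: [-177.5, 89.7, 157.7]
wrist_force: [0.3, -1.2, 0.8]
opening: 0.0684
time: 18.35
ee_pos: [0.4674, -0.2058, 0.1493]
tcp_rot: [178.2, 90.0, 153.6]
wrist_force: [0.1, 0.6, 0.7]
opening: 0.0682
[[149.3, -1.2, -2.1], 'jaw 65.3', 'turn 0.0'] time 18.40 F [ 0.6  0.6 -0.7] open 0.0681 pos [ 0.4674 -0.2058  0.1493]
319 217 [81 56 49]
[ 298  142   36  165 5443]
((500.76513671875, -225.6517333984375), (32.756126403808594, 171.2563934326172), 65.35652160644531)
```

View pics/w3m.png

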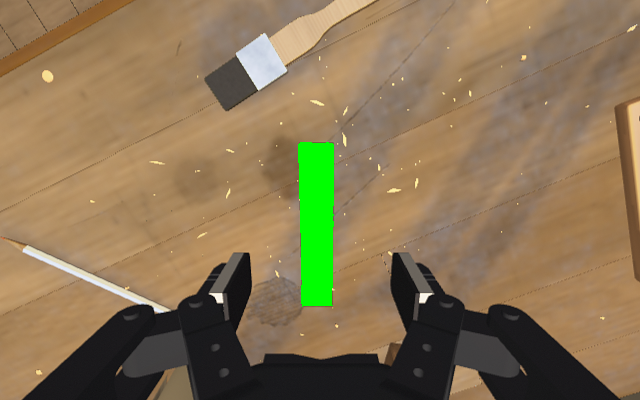

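```bash
python3 - <<'E'
from h import *
im=cv2.imread('pics/w3.png')[:,:,::-1]
for v in(200,260): print([(u,im[v,u].tolist()) for u in range(284,350,3)])
E
python3 -c "
from h import *
go([.4645,-.209,.0],65.3)"
```

```text
[(284, [157, 123, 85]), (287, [151, 120, 86]), (290, [147, 118, 90]), (293, [144, 119, 97]), (296, [143, 121, 104]), (299, [203, 177, 126]), (302, [82, 56, 48]), (305, [95, 68, 57]), (308, [88, 60, 52]), (311, [87, 59, 50]), (314, [85, 58, 49]), (317, [78, 52, 46]), (320, [93, 65, 56]), (323, [85, 59, 50]), (326, [82, 56, 46]), (329, [85, 58, 50]), (332, [93, 63, 54]), (335, [154, 126, 101]), (338, [149, 124, 100]), (341, [151, 123, 98]), (344, [153, 127, 102]), (347, [147, 123, 96])]
[(284, [156, 132, 114]), (287, [157, 133, 112]), (290, [158, 136, 115]), (293, [156, 134, 114]), (296, [154, 130, 108]), (299, [153, 129, 105]), (302, [90, 62, 50]), (305, [94, 66, 56]), (308, [89, 62, 52]), (311, [90, 62, 53]), (314, [97, 67, 57]), (317, [87, 60, 52]), (320, [83, 57, 50]), (323, [87, 60, 52]), (326, [91, 63, 54]), (329, [86, 59, 49]), (332, [103, 74, 54]), (335, [179, 144, 107]), (338, [179, 143, 105]), (341, [175, 140, 101]), (344, [174, 138, 98]), (347, [173, 136, 93])]
[[149.3, -4.1, -1.3], 'jaw 65.3', 'turn 0.0'] time 18.40 F [ 0.6  0.6 -0.7] open 0.0681 pos [ 0.4674 -0.2058  0.1493]
```

```bash
python3 -m jog '40 -4 -1 0; 90 -4 -1 0; 125 -4 -1 0; 140 -4 -1 0; 147 -4 -1 0; 148 -4 -1 0; 148 -4 -1 0; 148 -4 -1 0' 0.8 40; python3 -m jog '0 0 0 0; 0 0 0 0; 0 0 0 0; 0 0 0 0; 0 0 0 0; 0 0 0 0; 0 0 0 0; 0 0 0 0' 0 40
```

```text
time: 19.4
ee_pos: [0.4654, -0.2092, 0.0022]
tcp_rot: [1.6, 89.9, -23.1]
wrist_force: [0.2, -0.0, 0.4]
opening: 0.0681
time: 20.4
ee_pos: [0.4651, -0.2091, 0.0017]
tcp_rot: [-3.4, 90.0, -28.1]
wrist_force: [-0.6, 0.7, 5.5]
opening: 0.0307
```

```bash
python3 -m jog '-5 0 0 0; -15 0 0 0; -40 0 0 0; -80 0 0 0; -100 0 0 0; -100 0 0 0; -100 0 0 0; -100 0 0 0'
python3 - <<'E'
from h import *
w=snap('wrist'); s=snap('scene'); d=snap('side'); go([0,0,0])
def cut(c,p,h,z):
    u,v=map(int,proj(c,p)); return cv2.resize(c['color'][max(0,v-h):v+h,u-h:u+h,::-1],(z,z))
p=status.get_obs()['ee_pos']
cv2.imwrite('pics/c4.png',np.hstack([cv2.resize(w['color'][100:380,180:460,::-1],(400,400)),cut(d,p,50,400)]))
E
```

```text
time: 21.4
ee_pos: [0.4643, -0.2087, 0.1001]
tcp_rot: [-178.5, 89.9, 156.9]
wrist_force: [0.9, 0.1, -1.1]
opening: 0.0309
[[101.2, -3.9, -509.2], 'jaw 65.4'] time 21.55 F [-0.3  0.5 -1.4] open 0.0309 pos [ 0.4645 -0.2088  0.1006]
```

View pics/c4.png

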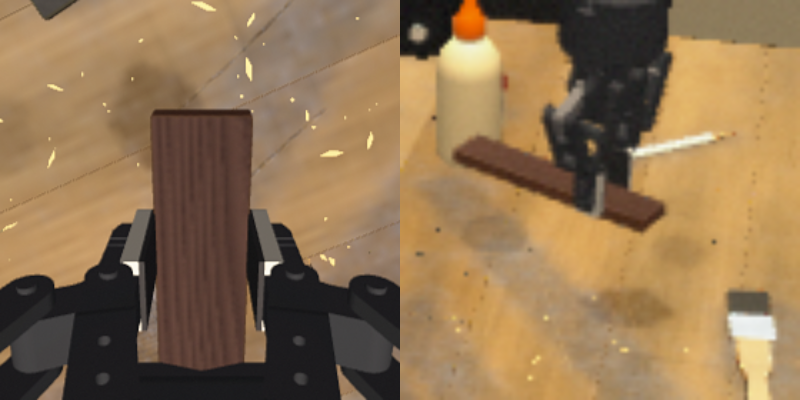

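Blank held level, about 31 mm wide between the jaws and squarely gripped. Now move to the approach pose in front of the stand.

Run:
```python
from h import *
M=go(S(-.170,0,.100),YAW+90); go(S(-.0974,0,.0177),YAW+90); print(M.round(3)[:, 1:])
```

```text
[[0.8, 289.6, -176.3], 'jaw 65.4', 'turn -22.0'] time 21.55 F [-0.3  0.5 -1.4] open 0.0309 pos [ 0.4645 -0.2088  0.1006]
[[83.0, 316.8, -108.9], 'jaw 65.4', 'turn -22.0'] time 21.55 F [-0.3  0.5 -1.4] open 0.0309 pos [ 0.4645 -0.2088  0.1006]
[[ 0.417  0.909]
 [ 0.909 -0.417]
 [-0.    -0.001]]
```

```bash
python3 -m jog '0 30 -18 0; 0 75 -45 -3; 0 120 -75 -7; 0 165 -105 -11; 0 210 -130 -15; 0 250 -155 -19; 0 280 -171 -22; 1 289.6 -176 -22'; python3 -m jog '0 0 0 0; 0 0 0 0; 20 0 0 0; 40 0 0 0; 55 0 0 0; 60 0 0 0; 60 0 0 0; 60 0 0 0'
python3 - <<'E'
from h import *
go(S(-.102,0,.040),YAW+90)
E
```

```text
time: 22.55
ee_pos: [0.4253, 0.1291, 0.1001]
tcp_rot: [173.5, 90.0, 171.0]
wrist_force: [0.3, -0.7, -0.7]
opening: 0.0306
time: 23.55
ee_pos: [0.4261, 0.1277, 0.041]
tcp_rot: [18.2, 89.9, 15.5]
wrist_force: [-0.3, 0.5, -0.6]
opening: 0.0306
[[1.0, 0.2, 67.0], 'jaw 87.3', 'turn -0.1'] time 23.55 F [-0.3  0.5 -0.6] open 0.0306 pos [0.4261 0.1277 0.041 ]
```

```bash
python3 -m jog '0 0 12 0; 0 0 26 0; 0 0 40 0; 0 0 54 0; 0 0 66 0; 0 0 66 0; 0 0 66 0; 0 0 66 0'; python3 -m jog '4 0 0 0; 8 0 0 0; 12 0 0 0; 16 0 0 0; 19 0 0 0; 21 0 0 0; 22 0 0 0; 22 0 0 0'
python3 - <<'E'
from h import *
go(S(-.0974,0,.0177),YAW+90)
w=snap('wrist'); s=snap('scene'); d=snap('side')
def cut(c,p,h,z):
    u,v=map(int,proj(c,p)); return cv2.resize(c['color'][max(0,v-h):v+h,u-h:u+h,::-1],(z,z),interpolation=cv2.INTER_CUBIC)
p=S(-.02,0,.02)
cv2.imwrite('pics/c5.png',np.hstack([cv2.resize(w['color'][120:400,180:460,::-1],(400,400)),cut(d,p,45,400)]))
E
```

```text
time: 24.55
ee_pos: [0.4912, 0.1246, 0.0403]
tcp_rot: [-168.1, 90.0, -170.8]
wrist_force: [-1.3, 0.4, 0.5]
opening: 0.0307
time: 25.55
ee_pos: [0.4916, 0.1246, 0.0183]
tcp_rot: [-94.7, 90.0, -97.3]
wrist_force: [0.3, -0.2, -0.4]
opening: 0.0307
[[0.6, 0.3, 6.0], 'jaw 87.4', 'turn -0.0'] time 25.55 F [ 0.3 -0.2 -0.4] open 0.0307 pos [0.4916 0.1246 0.0183]
```

View pics/c5.png

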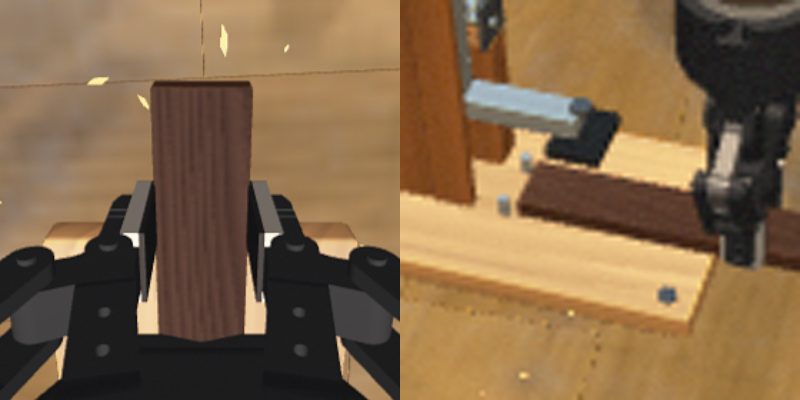

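Blank lies under the pad, its far end a few mm short of both pins. Push gently home.

```bash
python3 -m jog '0.5 0 1 0; 0.5 0 2 0; 0.5 0 3 0; 0.5 0 4 0; 0.5 0 5 0; 0.5 0 5.5 0; 0.5 0 5.5 0; 0.5 0 5.5 0'
```

```text
time: 26.7
ee_pos: [0.4959, 0.1244, 0.0177]
tcp_rot: [-179.9, 89.9, 177.4]
wrist_force: [-7.7, 0.0, 4.8]
opening: 0.0307
```

```bash
python3 -m jog '0 0 .3 0; 0 0 .6 0; 0 0 0.9 0; 0 0 1.2 0; 0 0 1.5 0; 0 0 1.5 0; 0 0 1.5 0; 0 0 1.5 0'
```

```text
time: 27.7
ee_pos: [0.496, 0.1243, 0.0177]
tcp_rot: [-179.9, 89.7, 177.5]
wrist_force: [-14.9, 0.7, 10.4]
opening: 0.0309
```

```bash
python3 -m jog '0 0 -0.8 0; -0.5 0 -1.5 0; -0.5 0 -1.5 0; -0.5 0 -1.5 0; -0.5 0 -1.5 0; -0.5 0 -1.5 0; -0.5 0 -1.5 0; -0.5 0 -1.5 0'; python3 -m jog '0 0 0 0; 0 0 0 0; 0 0 0 0; 0 0 0 0; -20 0 -2 0; -60 0 -5 0; -110 0 -10 0; -150 0 -10 0' 0.7 40
python3 - <<'E'
from h import *
import pickle
go(S(.06,-.095,.16),YAW+90)
w=snap('wrist'); pickle.dump(w,open('w6.pkl','wb'));s=snap('scene'); d=snap('side')
def cut(c,p,h,z):
    u,v=map(int,proj(c,p)); return cv2.resize(c['color'][max(0,v-h):v+h,u-h:u+h,::-1],(z,z),interpolation=cv2.INTER_CUBIC)
p=S(-.02,0,.02)
cv2.imwrite('pics/c6.png',np.hstack([cv2.resize(w['color'][80:360,180:460,::-1],(400,400)),cut(d,p,45,400)]))
E
```

```text
time: 28.7
ee_pos: [0.4959, 0.1243, 0.0177]
tcp_rot: [-174.8, 89.8, -177.4]
wrist_force: [-5.2, 0.5, 0.1]
opening: 0.0308
time: 29.7
ee_pos: [0.4871, 0.1248, 0.1705]
tcp_rot: [18.0, 89.9, 15.4]
wrist_force: [1.0, -0.3, -0.4]
opening: 0.0597
[[10.7, -94.7, 168.0], 'jaw 87.4', 'turn -0.0'] time 29.70 F [ 1.  -0.3 -0.4] open 0.0597 pos [0.4871 0.1248 0.1705]
```

View pics/c6.png

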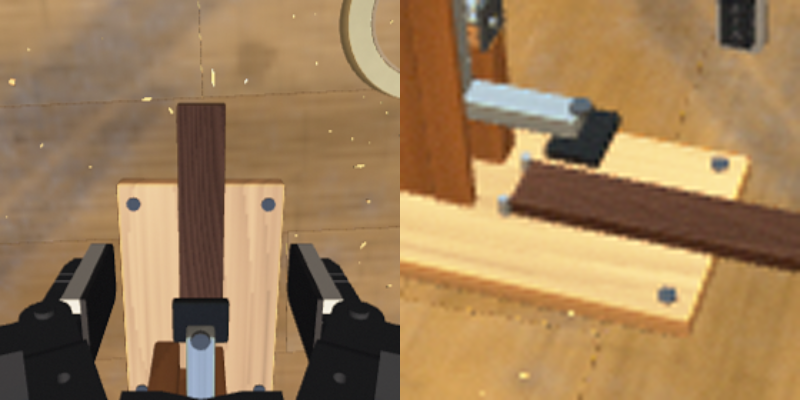

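Blank rests against both pins, straight and centred; presser still up. Shut the fingers and go over the pawl's tail.

```bash
python3 -m jog '-10 -40 0 0; -10 -80 20 0; -10 -94.7 60 0; -10 -94.7 100 0; -10 -94.7 140 0; -5 -94.7 160 0; 0 -94.7 167 0; 0 -94.7 168 0' 0 40; python3 -m jog '0 0 0 0; 5 0 0 0; 10 0 0 0; 15 0 0 0; 20 0 0 0; 22 0 0 0; 24 0 0 0; 24 0 0 0'
python3 - <<'E'
from h import *
go(S(.06,-.095,.125),YAW+90)
s=snap('scene'); d=snap('side')
def cut(c,p,h,z):
    u,v=map(int,proj(c,p)); return cv2.resize(c['color'][max(0,v-h):v+h,u-h:u+h,::-1],(z,z),interpolation=cv2.INTER_CUBIC)
p=S(.06,-.095,.125)
cv2.imwrite('pics/c7.png',np.hstack([cut(s,p,35,400),cut(d,p,35,400)]))
E
```

```text
time: 30.85
ee_pos: [0.6499, 0.0224, 0.1668]
tcp_rot: [-175.8, 89.9, -178.4]
wrist_force: [-0.7, -0.7, -0.6]
opening: 0.0
time: 31.85
ee_pos: [0.6505, 0.0224, 0.1442]
tcp_rot: [-173.6, 90.0, -176.3]
wrist_force: [0.7, 1.2, 0.3]
opening: -0.0001
[[19.2, 0.1, 0.0], 'jaw 87.4', 'turn -0.0'] time 31.85 F [0.7 1.2 0.3] open -0.0001 pos [0.6505 0.0224 0.1442]
```

View pics/c7.png

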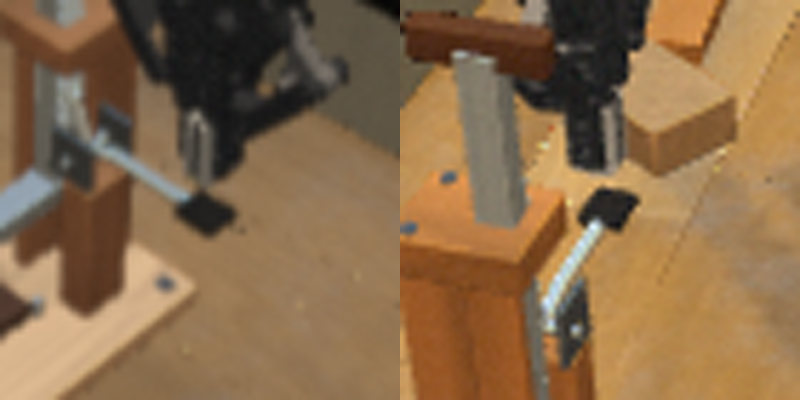

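```bash
python3 -m jog '5 0 0 0; 10 0 0 0; 15 0 0 0; 18 0 0 0; 20 0 0 0; 22 0 0 0; 24 0 0 0; 24 0 0 0'
```

```text
time: 32.95
ee_pos: [0.6505, 0.0222, 0.1204]
tcp_rot: [-70.6, 90.0, -73.3]
wrist_force: [-2.3, -1.2, 2.7]
opening: 0.0003
```

```bash
python3 -m jog '2 0 0 0; 4 0 0 0; 6 0 0 0; 8 0 0 0; 10 0 0 0; 11 0 0 0; 12 0 0 0; 12 0 0 0'
```

```text
time: 33.95
ee_pos: [0.6505, 0.0225, 0.1082]
tcp_rot: [128.6, 90.0, 125.9]
wrist_force: [-0.2, 0.7, 0.6]
opening: 0.0003
```

```bash
python3 -m jog '2 0 0 0; 4 0 0 0; 6 0 0 0; 8 0 0 0; 8 0 0 0; 8 0 0 0; 8 0 0 0; 8 0 0 0'; python3 -m jog '0 0 0 0; 0 0 0 0; 0 0 0 0; 0 0 0 0; 0 0 0 0; 0 0 0 0; 0 0 0 0; 0 0 0 0';python3 - <<'E'
from h import *
s=snap('scene'); d=snap('side')
def cut(c,p,h,z):
    u,v=map(int,proj(c,p)); return cv2.resize(c['color'][max(0,v-h):v+h,u-h:u+h,::-1],(z,z),interpolation=cv2.INTER_CUBIC)
p=S(.03,-.04,.09)
cv2.imwrite('pics/c8.png',np.hstack([cut(s,p,55,400),cut(d,p,55,400)]))
E
```

```text
time: 34.95
ee_pos: [0.6505, 0.0224, 0.1003]
tcp_rot: [-77.6, 90.0, -80.3]
wrist_force: [-1.2, -0.3, 1.3]
opening: 0.0003
time: 35.95
ee_pos: [0.6505, 0.0224, 0.1003]
tcp_rot: [-104.0, 90.0, -106.7]
wrist_force: [-0.1, -0.2, 1.1]
opening: 0.0002
```

View pics/c8.png

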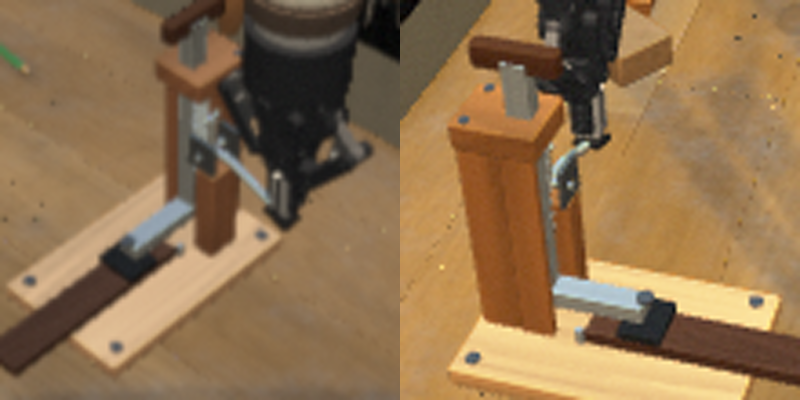

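Presser pad sits on the blank. I'll hold one more second, then let go and retreat.

```bash
python3 -m jog '0 0 0 0; 0 0 0 0; 0 0 0 0; 0 0 0 0; 0 0 0 0; 0 0 0 0; 0 0 0 0; 0 0 0 0'; python3 -m jog '-5 0 0 0; -12 0 0 0; -20 0 0 0; -40 0 0 0; -80 0 0 0; -100 -10 -30 0; -110 -30 -80 0; -110 -50 -130 0'; python3 -m jog '0 0 0 0; 0 0 0 0; 0 0 0 0; 0 0 0 0; 0 0 0 0; 0 0 0 0; 0 0 0 0; 0 0 0 0'
python3 - <<'E'
from h import *
s=snap('scene'); d=snap('side')
cv2.imwrite('pics/c9.png',np.hstack([cv2.resize(s['color'][110:250,250:390,::-1],(400,400)),cv2.resize(d['color'][180:380,200:400,::-1],(400,400))]))
E
```

```text
time: 37.05
ee_pos: [0.6505, 0.0224, 0.1003]
tcp_rot: [170.1, 90.0, 167.4]
wrist_force: [-0.1, -0.3, 0.4]
opening: 0.0002
time: 38.05
ee_pos: [0.5175, -0.0217, 0.2116]
tcp_rot: [7.3, 89.9, 4.7]
wrist_force: [0.4, -1.2, 0.3]
opening: 0.0001
time: 39.05
ee_pos: [0.5184, -0.0215, 0.2103]
tcp_rot: [9.7, 90.0, 7.0]
wrist_force: [-0.8, -0.1, -0.2]
opening: -0.0002
```

View pics/c9.png

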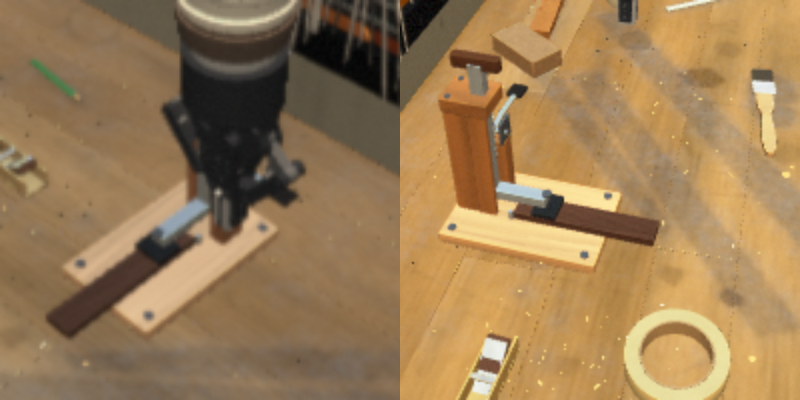

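Presser down on the blank, blank straight and against the pins, tail sprung back up, tape, cork block and brush where they were, robot clear.

```bash
python3 -c "
from workcell import bot
print(bot.job_done())"
```

```text
the job is handed in; nothing more can be done
None
```

I did the three steps in the order asked and handed the job in at about 39 s, with the robot touching nothing.

- **Rail:** I lifted it by the handle until it met the stop about 50 mm up. The force rose at about 3 N/mm to 11 N in total, so roughly 5 N was on the stop. I eased it back until the pawl took it at about 48 mm, then let go.
- **Blank:** I laid it under the raised presser and pushed its far end onto both pins. The push peaked at about 15 N at the wrist. It looked straight and centred in the pictures.
- **Pawl:** I pressed the tail down about 20 mm with under 3 N at each reading, and held it about 3 s until the presser had landed. Then I let go.

**Last checks:** the final picture shows the presser on the blank and the tail sprung back up. The tape roll, cork block and brush appear to be where they were.

**One disagreement:** the blank measured about 31–33 mm wide, both in the pictures and between the jaws, not the 46 mm given. Its length matched.

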